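# Turn round a row of picture frames

### The job

Move the four small picture frames from the light-wood finished rack to the dark delivery rack with grey fins, in reverse order: the frame that stood nearest the robot goes into the bay farthest from it, and so on down the row. Stand each frame upright in the middle of its own bay, fully down on the bay floor; do not tip any frame over or drop it in from above. Leave the glue bottle standing where it is.

Things in the scene. Friction and masses are not known exactly. Their poses are not given: they have to be found in the camera images.
- frame_black_mid (a point): Small picture frame with a black moulding, loose, about 0.2 kg, upright in the finished rack: a slab 18 mm thick (x), 90 mm wide (y), 110 mm tall (z, up), stable on its flat bottom edge, turned as its rack. The point is its centre, 55 mm from bottom and top edges. Free air to the next frame in a rack: 44 mm, so open the gripper only part way (fingers within 40 mm of the frame's middle plane).
- frame_white_mid (a point): Small picture frame with a white moulding, loose, about 0.2 kg, upright in the finished rack: a slab 18 mm thick (x), 90 mm wide (y), 110 mm tall (z, up), stable on its flat bottom edge, turned as its rack. The point is its centre, 55 mm from bottom and top edges. Free air to the next frame in a rack: 44 mm, so open the gripper only part way (fingers within 40 mm of the frame's middle plane).
- frame_green_mid (a point): Small picture frame with a green moulding, loose, about 0.2 kg, upright in the finished rack: a slab 18 mm thick (x), 90 mm wide (y), 110 mm tall (z, up), stable on its flat bottom edge, turned as its rack. The point is its centre, 55 mm from bottom and top edges. Free air to the next frame in a rack: 44 mm, so open the gripper only part way (fingers within 40 mm of the frame's middle plane).
- frame_blue_mid (a point): Small picture frame with a blue moulding, loose, about 0.2 kg, upright in the finished rack: a slab 18 mm thick (x), 90 mm wide (y), 110 mm tall (z, up), stable on its flat bottom edge, turned as its rack. The point is its centre, 55 mm from bottom and top edges. Free air to the next frame in a rack: 44 mm, so open the gripper only part way (fingers within 40 mm of the frame's middle plane).
- bay_black: Fixed light-wood bay where the black frame stands at the start; a black 40 x 14 mm tab at either end still shows this when the frame is gone. One of four in a row, 62 mm apart along x, order varying, on a 270 x 150 x 12 mm plywood plank (the finished rack). Base 56 x 144 x 6 mm, fins as on the delivery rack. Origin under its middle, 12 mm above the bench; x along the row away from the robot.
- bay_white: Fixed light-wood bay where the white frame stands at the start; a white 40 x 14 mm tab at either end still shows this when the frame is gone. One of four in a row, 62 mm apart along x, order varying, on a 270 x 150 x 12 mm plywood plank (the finished rack). Base 56 x 144 x 6 mm, fins as on the delivery rack. Origin under its middle, 12 mm above the bench; x along the row away from the robot.
- bay_green: Fixed light-wood bay where the green frame stands at the start; a green 40 x 14 mm tab at either end still shows this when the frame is gone. One of four in a row, 62 mm apart along x, order varying, on a 270 x 150 x 12 mm plywood plank (the finished rack). Base 56 x 144 x 6 mm, fins as on the delivery rack. Origin under its middle, 12 mm above the bench; x along the row away from the robot.
- bay_blue: Fixed light-wood bay where the blue frame stands at the start; a blue 40 x 14 mm tab at either end still shows this when the frame is gone. One of four in a row, 62 mm apart along x, order varying, on a 270 x 150 x 12 mm plywood plank (the finished rack). Base 56 x 144 x 6 mm, fins as on the delivery rack. Origin under its middle, 12 mm above the bench; x along the row away from the robot.
- rack_b: Delivery rack, empty: fixed dark plank 270 x 150 x 18 mm, four bays along x at -93, -31, 31, 93 mm, y = 0, each with a white floor between two grey fins (104 mm along y, 50 mm high, 22 mm apart at the floor, 34 at the top), solid grey between bays. Origin under its middle on the bench; x away from the robot within 0.15 rad. A frame stands with thickness along x, centre 73 mm above the bench (floor 18).
- glue_mid (a point): Bystander: loose white glue bottle with an orange cap, 52 mm across, 130 mm tall, standing beyond the racks; the point is its middle. To be left alone.
Not all that is in view belongs to the job. Leave any pink or red look-alike of the part that bears frame_green_mid alone.

How it is judged:
At the end, for the whole second after the job is handed in: Every frame stands at rest in the delivery bay mirroring its tabbed bay (1, 2, 3, 4 from the robot -> 4, 3, 2, 1): centre within 15 mm of the bay's middle along and across the row, 66 to 80 mm above the bench (foot on the bay floor), leaning under 0.25 rad (((x of each of bay_white, bay_green, bay_blue in the frame of bay_black above 0 m and x of frame_black_mid in the frame of rack_b between 0.078 and 0.108 m) or (x of bay_white in the frame of bay_black below 0 m and x of each of bay_green, bay_blue in the frame of bay_black above 0 m and x of frame_black_mid in the frame of rack_b between 0.016 and 0.046 m) or (x of each of bay_white, bay_blue in the frame of bay_black above 0 m and x of bay_green in the frame of bay_black below 0 m and x of frame_black_mid in the frame of rack_b between 0.016 and 0.046 m) or (x of each of bay_white, bay_green in the frame of bay_black below 0 m and x of bay_blue in the frame of bay_black above 0 m and x of frame_black_mid in the frame of rack_b between -0.046 and -0.016 m) or (x of each of bay_white, bay_green in the frame of bay_black above 0 m and x of bay_blue in the frame of bay_black below 0 m and x of frame_black_mid in the frame of rack_b between 0.016 and 0.046 m) or (x of each of bay_white, bay_blue in the frame of bay_black below 0 m and x of bay_green in the frame of bay_black above 0 m and x of frame_black_mid in the frame of rack_b between -0.046 and -0.016 m) or (x of bay_white in the frame of bay_black above 0 m and x of each of bay_green, bay_blue in the frame of bay_black below 0 m and x of frame_black_mid in the frame of rack_b between -0.046 and -0.016 m) or (x of each of bay_white, bay_green, bay_blue in the frame of bay_black below 0 m and x of frame_black_mid in the frame of rack_b between -0.108 and -0.078 m)) and y of frame_black_mid in the frame of rack_b between -0.015 and 0.015 m and z of frame_black_mid in the frame of rack_b between 0.066 and 0.08 m and angle between each of frame_black_mid, frame_white_mid, frame_green_mid, frame_blue_mid's own z axis and vertical below 0.25 rad and linear speed of each of frame_black, frame_white, frame_green, frame_blue below 0.02 m/s and ((x of each of bay_black, bay_green, bay_blue in the frame of bay_white above 0 m and x of frame_white_mid in the frame of rack_b between 0.078 and 0.108 m) or (x of bay_black in the frame of bay_white below 0 m and x of each of bay_green, bay_blue in the frame of bay_white above 0 m and x of frame_white_mid in the frame of rack_b between 0.016 and 0.046 m) or (x of each of bay_black, bay_blue in the frame of bay_white above 0 m and x of bay_green in the frame of bay_white below 0 m and x of frame_white_mid in the frame of rack_b between 0.016 and 0.046 m) or (x of each of bay_black, bay_green in the frame of bay_white below 0 m and x of bay_blue in the frame of bay_white above 0 m and x of frame_white_mid in the frame of rack_b between -0.046 and -0.016 m) or (x of each of bay_black, bay_green in the frame of bay_white above 0 m and x of bay_blue in the frame of bay_white below 0 m and x of frame_white_mid in the frame of rack_b between 0.016 and 0.046 m) or (x of each of bay_black, bay_blue in the frame of bay_white below 0 m and x of bay_green in the frame of bay_white above 0 m and x of frame_white_mid in the frame of rack_b between -0.046 and -0.016 m) or (x of bay_black in the frame of bay_white above 0 m and x of each of bay_green, bay_blue in the frame of bay_white below 0 m and x of frame_white_mid in the frame of rack_b between -0.046 and -0.016 m) or (x of each of bay_black, bay_green, bay_blue in the frame of bay_white below 0 m and x of frame_white_mid in the frame of rack_b between -0.108 and -0.078 m)) and y of frame_white_mid in the frame of rack_b between -0.015 and 0.015 m and z of frame_white_mid in the frame of rack_b between 0.066 and 0.08 m and ((x of each of bay_black, bay_white, bay_blue in the frame of bay_green above 0 m and x of frame_green_mid in the frame of rack_b between 0.078 and 0.108 m) or (x of bay_black in the frame of bay_green below 0 m and x of each of bay_white, bay_blue in the frame of bay_green above 0 m and x of frame_green_mid in the frame of rack_b between 0.016 and 0.046 m) or (x of each of bay_black, bay_blue in the frame of bay_green above 0 m and x of bay_white in the frame of bay_green below 0 m and x of frame_green_mid in the frame of rack_b between 0.016 and 0.046 m) or (x of each of bay_black, bay_white in the frame of bay_green below 0 m and x of bay_blue in the frame of bay_green above 0 m and x of frame_green_mid in the frame of rack_b between -0.046 and -0.016 m) or (x of each of bay_black, bay_white in the frame of bay_green above 0 m and x of bay_blue in the frame of bay_green below 0 m and x of frame_green_mid in the frame of rack_b between 0.016 and 0.046 m) or (x of each of bay_black, bay_blue in the frame of bay_green below 0 m and x of bay_white in the frame of bay_green above 0 m and x of frame_green_mid in the frame of rack_b between -0.046 and -0.016 m) or (x of bay_black in the frame of bay_green above 0 m and x of each of bay_white, bay_blue in the frame of bay_green below 0 m and x of frame_green_mid in the frame of rack_b between -0.046 and -0.016 m) or (x of each of bay_black, bay_white, bay_blue in the frame of bay_green below 0 m and x of frame_green_mid in the frame of rack_b between -0.108 and -0.078 m)) and y of frame_green_mid in the frame of rack_b between -0.015 and 0.015 m and z of frame_green_mid in the frame of rack_b between 0.066 and 0.08 m and ((x of each of bay_black, bay_white, bay_green in the frame of bay_blue above 0 m and x of frame_blue_mid in the frame of rack_b between 0.078 and 0.108 m) or (x of bay_black in the frame of bay_blue below 0 m and x of each of bay_white, bay_green in the frame of bay_blue above 0 m and x of frame_blue_mid in the frame of rack_b between 0.016 and 0.046 m) or (x of each of bay_black, bay_green in the frame of bay_blue above 0 m and x of bay_white in the frame of bay_blue below 0 m and x of frame_blue_mid in the frame of rack_b between 0.016 and 0.046 m) or (x of each of bay_black, bay_white in the frame of bay_blue below 0 m and x of bay_green in the frame of bay_blue above 0 m and x of frame_blue_mid in the frame of rack_b between -0.046 and -0.016 m) or (x of each of bay_black, bay_white in the frame of bay_blue above 0 m and x of bay_green in the frame of bay_blue below 0 m and x of frame_blue_mid in the frame of rack_b between 0.016 and 0.046 m) or (x of each of bay_black, bay_green in the frame of bay_blue below 0 m and x of bay_white in the frame of bay_blue above 0 m and x of frame_blue_mid in the frame of rack_b between -0.046 and -0.016 m) or (x of bay_black in the frame of bay_blue above 0 m and x of each of bay_white, bay_green in the frame of bay_blue below 0 m and x of frame_blue_mid in the frame of rack_b between -0.046 and -0.016 m) or (x of each of bay_black, bay_white, bay_green in the frame of bay_blue below 0 m and x of frame_blue_mid in the frame of rack_b between -0.108 and -0.078 m)) and y of frame_blue_mid in the frame of rack_b between -0.015 and 0.015 m and z of frame_blue_mid in the frame of rack_b between 0.066 and 0.08 m); the robot touches nothing.
It fails at once if a frame is tipped over (more than 0.7 rad) (angle between any of frame_black_mid, frame_white_mid, frame_green_mid, frame_blue_mid's own z axis and vertical above 0.7 rad).
It fails at once if a frame is let go in the air, its foot more than about 25 mm above a bay's floor ((height (world z) of frame_black_mid above 0.1 m and contact force between frame_black and anything else below 0.01 N) or (height (world z) of frame_white_mid above 0.1 m and contact force between frame_white and anything else below 0.01 N) or (height (world z) of frame_green_mid above 0.1 m and contact force between frame_green and anything else below 0.01 N) or (height (world z) of frame_blue_mid above 0.1 m and contact force between frame_blue and anything else below 0.01 N)).
It fails at once if the glue bottle is pushed more than 25 mm (distance of glue_mid from where it was at the start of the episode above 0.025 m).
It also fails if it takes over 117 s, if anything falls off the work surface, if the arm or the gripper's body presses on something with over 40 N, if the wrist force passes 120 N, or if a joint passes its speed limit or range.

### The arm

A 7-joint arm with a two-finger parallel gripper is mounted at the origin on the work surface. World frame = base frame: x ahead of the robot, y to its left, z up, the work surface at z = 0. Lengths are in m, angles in rad, forces in N, time in s.
With the tool pointing down it reaches from about 0.4 to 0.875 m from the base axis. Payload 19.3 kg.
Tool frame: the origin (TCP) lies at the very end of the fingers, on their centre line; the grasp point (between the pads) lies 19 mm behind it; z points along the fingers, y is the line along which they close (so a half turn about z gives the same grasp; the last joint's range is limited). The gripper opens to 85 mm and grips with 20 to 120 N. Pads are 22 mm wide; open, the fingers measure 114 mm over their backs; the gripper's body (76 mm by 85 mm) begins 54 mm behind the grasp point. The pads swing forward as they close: fully open they stand 13 mm farther back than shut.
Start: joints at [-1.205, 0.521, -0.036, 1.599, 0.021, 1.021, -0.113], TCP at [0.264, 0.567, 0.231] pointing down, gripper open.
Joint ranges: [-2.91, 2.91], [-0.3, 2.13], [-1.5, 1.42], [0.17, 2.43], [-1.26, 4.41], [0.16, 1.93], [-2.52, 2.52]. Speed limits (rad/s): [1.89, 1.89, 2.39, 2.39, 3.01, 3.01, 3.01].

### API

Orientations are given as [roll, pitch, yaw] about the fixed x, y, z axes, in that order (R = Rz(yaw) Ry(pitch) Rx(roll)).
In Python, from workcell import monitor, optics, job_done gives the robot as it stands.
- The arm moves only by the shell command python3 -m handwheel 'ROWS' [FORCE]. ROWS is JSON, a list of rows, each an object of numbers: "dx", "dy", "dz": the shift along the tool's x, y, z in cm; "wx", "wy", "wz": the turn, a rotation vector about the tool's x, y, z in rad; "claw": the opening in per cent of the stroke, from 0 (shut) to 100 (fully open). A call has 1 to 8 rows; each row shifts and turns the commanded pose from where the row before left it, along the tool's axes as they then stand; what a row does not reach is not made up. A row lasts 1/8 s, in which the tool goes at most 62.5 mm and 10.7 degrees, less where a joint would pass 70% of its speed; a pose out of reach is approached as far as the arm can. A call with a gripper value outside its range is refused whole. The fingers move at their own pace and stop on an object; FORCE is the grip in N (left out, the last holds). Time passes only in rows, so rows that do not move let the fingers close. It gives the time, the measured TCP pose, the force, the opening and the grip force at its end, in the units of the state.
- monitor.observe(): the state, without advancing time (a new reading comes with each control period).
- optics.grab_frame(name): name is "scene" or "top" or "wrist"; returns a dict with "frame" (400x640x3 uint8, blue, green, red), "fovy" (degrees; the focal length in pixels is half the picture's height over the tangent of half this angle, whatever the lens; pixels are square), "cx", "cy" (the principal point, pixels), "k1" (the pictures are not rectified: a ray, as slopes to the right and down, at radius r is drawn at 1 + k1 r^2 times it, then the intrinsics apply), "R" (3x3) and "t" (3): a world point X has camera coordinates R X + t. Camera axes: x right, y down, z forward; pixel columns grow to the right and rows downward; lengths in m; the calibration is good to about 2 mm. A picture is of the moment at which its call begins. There is no depth.
- job_done(): hands the job in; it is judged then, once.
Trained networks look in the newest picture that a camera, given by its name, has taken for a name from the list of things; names that differ only in an ending like _2 or _b are one class to them, and where a whole thing is asked for, a point or a joint stands for the part that bears it (a point fixed in the world has none). Each returns a list of dicts, best first, with "p" (0 to 1); they miss things now and then, are a little off and sometimes report something else, mostly with a low value. They report only what shows in the picture. A call takes as long as a camera call. They do not tell look-alikes from the thing itself.
- optics.masks_of(name, camera): "region" (400x640 bool, what is visible of it) and "rect" ([left, top, width, height] in pixels, round what is visible of it).
The state is a dict: "clock": time; "qpos": joint angles; "qd": joint speeds; "joint_efforts": joint torques, N m; "position": TCP position; "tool_rot": TCP orientation; "force": force on the tool from outside, world axes, zero at the start; "moment": the same for the moment, N m; "grip_width": finger opening in m; "finger_force": force on a finger pad.
Only numpy, scipy, OpenCV 4.12 (cv2) and the standard library are available. Lean on these libraries where they do the work, as an engineer would, in place of code of your own. Each camera call takes 0.05 s, during which the arm holds its last target. There are 200 camera calls.

## Working session

There is one attempt and no reset: what is moved stays moved. The work goes in short steps, Python scripts to look and compute and a shell command to move; the robot and the scene stay as the last step left them, time stands still between calls to the robot, and variables do not carry over. Pictures are saved under pics/ and viewed, at most 14 in all, crops included, and the job is handed in when it is done.

```bash
mkdir -p pics; cat > h.py <<'E'
from workcell import monitor, optics
import numpy as np, cv2, json
def grab(n,save=None):
    g=optics.grab_frame(n)
    if save: cv2.imwrite('pics/'+save+'.png',g['frame'])
    return g
def ray(g,u,v):
    f=200/np.tan(np.radians(g['fovy'])/2)
    K=np.array([[f,0,g['cx']],[0,f,g['cy']],[0,0,1.]])
    p=cv2.undistortPoints(np.array([[[u,v]]],float),K,np.array([g['k1'],0,0,0.]))[0,0]
    R=np.array(g['R']);t=np.array(g['t'])
    return -R.T@t, R.T@np.array([p[0],p[1],1])
def at_z(g,u,v,z):
    c,d=ray(g,u,v); return c+d*(z-c[2])/d[2]
def proj(g,X):
    f=200/np.tan(np.radians(g['fovy'])/2)
    p=np.array(g['R'])@np.array(X,float)+np.array(g['t']); s=p[:2]/p[2]
    return s*(1+g['k1']*(s@s))*f+[g['cx'],g['cy']]
E
python3 - <<'E'
from h import *
for n in('scene','top','wrist'):
    g=grab(n,n+'0'); print(n,g['fovy'],g['cx'],g['cy'],g['k1'],-np.array(g['R']).T@g['t'],np.array(g['R'])[2])
print(monitor.observe())
E
```

```text
scene 54.0328107830546 322.2640856937078 194.02493677727523 -0.0010614966657477099 [1.00006645 0.08812273 0.6963758 ] [-0.51118354 -0.15846441 -0.84473689]
top 57.420193535653034 325.13441322611686 201.255913770405 -0.010799359958515393 [ 0.51456287 -0.02572252  0.87959419] [ 0.13273724 -0.00933929 -0.99110726]
wrist 68.05464836177823 318.1164961434137 197.8621014907317 -0.043691031426428426 [0.20071322 0.59486737 0.37383368] [ 0.2509617  -0.11723597 -0.96087145]
{'clock': 0.15, 'qpos': array([-1.20518035,  0.52185662, -0.03630989,  1.59986271,  0.02120611,
        1.02106398, -0.11281223]), 'qd': array([-0.00029735, -0.00094834, -0.00087842, -0.00080797, -0.00015196,
        0.0003769 ,  0.0003864 ]), 'joint_efforts': array([ 1.22695215e-03, -9.27383566e+01,  1.98043697e+00, -3.70053864e+01,
        1.79668050e-02,  6.52062998e-03, -4.71089936e-05]), 'position': array([0.26378077, 0.56634872, 0.23087604]), 'tool_rot': array([-3.14078976e+00,  6.60559214e-05,  2.70573989e+00]), 'force': array([ 0.3193249 , -0.26438537, -0.03415457]), 'moment': array([-0.0501556 , -0.0313397 , -0.00756172]), 'finger_force': 0.0, 'grip_width': 0.0855527840796344}
```

View pics/top0.png

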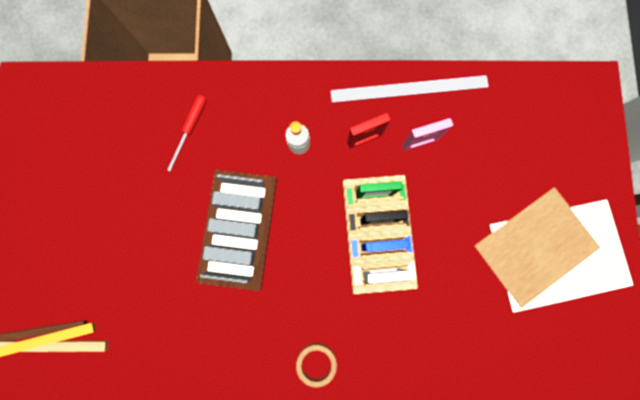

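View pics/scene0.png

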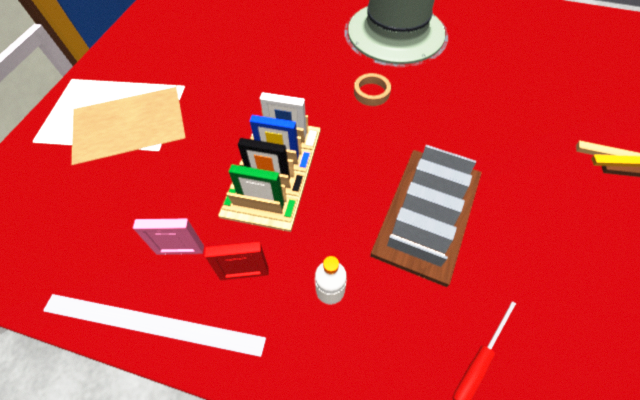

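Top view: delivery rack around (237,230). Finished rack around (381,235), with white (385,275), blue (385,247), black (382,218) and green (380,188) from near to far. Glue bottle at (297,138). The look-alikes for green are red (369,130) and pink (430,133). I choose the green one at (380,188), standing in the wooden rack.

```bash
python3 - <<'E'
from h import *
g=grab('top'); im=g['frame']
c=cv2.resize(im[165:300,190:425],None,fx=3.4,fy=3.4,interpolation=cv2.INTER_CUBIC); cv2.imwrite('pics/crop1.png',c)
for n in('rack_b','bay_white','bay_blue','bay_black','bay_green','frame_white_mid','frame_blue_mid','frame_black_mid','frame_green_mid','glue_mid'):
    for m in optics.masks_of(n,'top')[:2]:
        r=m['region']; cn=np.argwhere(r)[:,::-1].astype(np.float32)
        if len(cn)<5: continue
        b=cv2.minAreaRect(cn); z=0.018 if n=='rack_b' else .128
        print(n,round(m['p'],2),m['rect'],[np.round(x,1) for x in b[:2]],round(b[2],1),*[np.round(at_z(g,*p,z)[:2],3) for p in cv2.boxPoints(b)])
E
```

```text
rack_b 0.62 [198.9, 173.4, 78.2, 117.2] [array([236.6, 230. ]), array([ 65.5, 115.8])] 8.0 [0.441 0.265] [0.712 0.237] [0.689 0.081] [0.42  0.115]
bay_white 0.69 [352.1, 258.4, 63.3, 32.6] [array([383.3, 273.1]), array([24.8, 60.7])] 85.7 [ 0.488 -0.087] [ 0.497 -0.211] [ 0.447 -0.213] [ 0.439 -0.09 ]
bay_blue 0.57 [351.9, 236.8, 59.0, 26.2] [array([381.5, 246.4]), array([25.7, 61.6])] 84.3 [ 0.542 -0.083] [ 0.554 -0.209] [ 0.502 -0.212] [ 0.49  -0.087]
bay_black 0.8 [348.1, 207.2, 61.5, 28.1] [array([378.6, 220. ]), array([23.5, 60.5])] 85.1 [ 0.595 -0.079] [ 0.605 -0.205] [ 0.556 -0.207] [ 0.547 -0.082]
bay_black 0.66 [349.2, 180.6, 61.7, 29.4] [array([376.1, 194. ]), array([25.4, 60.4])] 84.8 [ 0.651 -0.074] [ 0.662 -0.201] [ 0.609 -0.204] [ 0.598 -0.078]
bay_green 0.96 [349.1, 181.9, 58.4, 27.0] [array([376. , 194.7]), array([25.1, 62. ])] 87.6 [ 0.653 -0.074] [ 0.658 -0.204] [ 0.605 -0.204] [ 0.6   -0.075]
frame_white_mid 0.96 [363.5, 268.9, 51.3, 15.2] [array([387.5, 276. ]), array([12., 49.])] 90.0 [ 0.474 -0.109] [ 0.474 -0.209] [ 0.45  -0.208] [ 0.45  -0.108]
frame_blue_mid 0.6 [358.6, 239.3, 51.0, 13.1] [array([385. , 245.7]), array([ 9.1, 48.6])] 84.4 [ 0.528 -0.104] [ 0.537 -0.204] [ 0.518 -0.205] [ 0.509 -0.106]
frame_black_mid 0.75 [362.7, 212.1, 46.1, 11.7] [array([384.4, 217.5]), array([11.8, 47.6])] 85.2 [ 0.589 -0.105] [ 0.597 -0.204] [ 0.573 -0.205] [ 0.565 -0.107]
frame_green_mid 0.85 [406.1, 120.3, 44.9, 30.1] [array([426.7, 133.8]), array([17.6, 52. ])] 68.2 [ 0.757 -0.192] [ 0.8   -0.298] [ 0.763 -0.31 ] [ 0.721 -0.205]
frame_green_mid 0.81 [347.4, 114.8, 45.1, 34.4] [array([368.6, 130.4]), array([19.4, 49. ])] 68.6 [ 0.768 -0.07 ] [ 0.808 -0.169] [ 0.767 -0.183] [ 0.728 -0.085]
glue_mid 0.76 [286.9, 120.4, 21.7, 28.8] [array([297.5, 137.5]), array([31., 23.])] 90.0 [0.787 0.05 ] [0.786 0.001] [0.718 0.001] [0.718 0.049]
```

View pics/crop1.png

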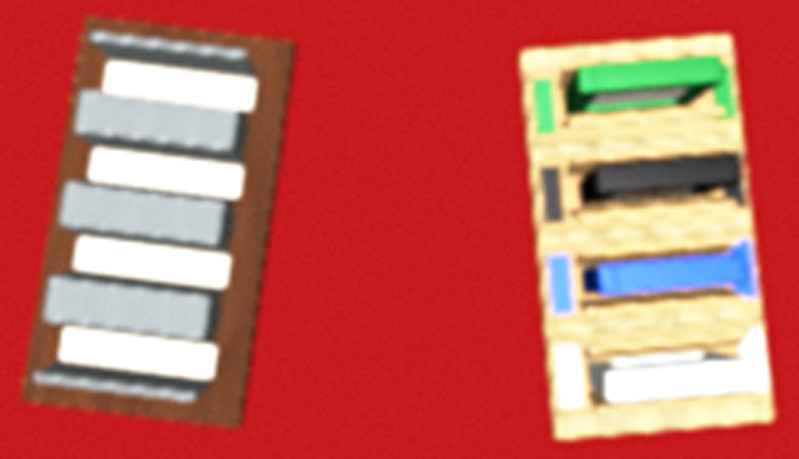

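```bash
cat > fit.py <<'E'
from h import *
from scipy.optimize import least_squares
def un(p): return (np.array(p)+.5)/3.4-.5+[190,165]
g=grab('top')
def fit(pts):
    P=[un(p) for p,_ in pts]; M=np.array([m for _,m in pts],float)
    def w(q):
        c,s=np.cos(q[2]),np.sin(q[2]); return np.c_[q[0]+c*M[:,0]-s*M[:,1],q[1]+s*M[:,0]+c*M[:,1],M[:,2]]
    r=least_squares(lambda q:np.ravel([proj(g,X)-p for X,p in zip(w(q),P)]),[.56,0,0])
    print(np.round(r.x,4)); print(np.round(r.fun.reshape(-1,2),1).tolist()); return r.x
a,b=.135,.075
B=[((86,16),(a,b,.018)),((24,400),(-a,b,.018)),((297,40),(a,-b,0)),((240,427),(-a,-b,0))]
g4=.068
for x,cs in ((62,[(80,90),(243,110),(235,150),(75,130)]),(0,[(65,182),(230,204),(222,244),(59,222)]),(-62,[(49,276),(214,295),(208,336),(44,316)])):
    for (dx,dy),p in zip([(14,52),(14,-52),(-14,-52),(-14,52)],cs): B.append((p,((x+dx)/1e3,dy/1e3,g4)))
qB=fit(B[:4]); fit(B)
qA=fit([((520,48),(a,b,0)),((556,440),(-a,b,0)),((733,34),(a,-b,.012)),((775,420),(-a,-b,.012))])
# frame tops
for n,cs in dict(green=[(578,68),(718,57),(720,80),(578,92)],black=[(590,165),(738,155),(742,182),(592,194)],blue=[(596,265),(750,247),(755,285),(600,294)],white=[(604,370),(758,358),(765,388),(604,402)]).items():
    X=np.array([at_z(g,*un(p),.128)[:2] for p in cs]); m=X.mean(0)-qA[:2]; c,s=np.cos(qA[2]),np.sin(qA[2])
    print(n,np.round(X.mean(0),4),'in rack',np.round([c*m[0]+s*m[1],-s*m[0]+c*m[1]],4), np.round(np.linalg.norm(X[0]-X[1]),3))
E
python3 fit.py
```

```text
[ 0.5667  0.1745 -0.1261]
[[-0.4, -0.6], [-0.9, 0.1], [0.2, 1.2], [1.2, -0.7]]
[ 0.5664  0.1739 -0.1272]
[[-0.1, -0.6], [-0.7, 0.2], [0.5, 1.4], [1.3, -0.5], [1.0, -0.5], [-1.1, -0.8], [-0.6, -0.2], [0.5, 0.0], [0.9, -0.3], [-1.3, -1.0], [-0.8, -0.2], [0.6, 0.5], [1.1, -0.1], [-0.7, 0.2], [-0.9, 0.9], [0.4, 0.9]]
[ 0.5549 -0.1633  0.0748]
[[0.5, 1.6], [-0.1, -1.3], [-0.3, 0.0], [-0.1, -0.2]]
green [ 0.6459 -0.1486] in rack [0.0919 0.0078] 0.087
black [ 0.5843 -0.1574] in rack [0.0298 0.0037] 0.091
blue [ 0.5246 -0.1617] in rack [-0.0301  0.0038] 0.094
white [ 0.4614 -0.1644] in rack [-0.0933  0.0058] 0.093
```

```bash
cat >> h.py <<'E'
from scipy.spatial.transform import Rotation as Ro
def togo(x,y,z,yaw):
    s=monitor.observe(); R=Ro.from_euler('xyz',s['tool_rot']); d=R.inv().apply(np.array([x,y,z])-s['position'])*100
    w=(R.inv()*Ro.from_euler('xyz',[np.pi,0,yaw])).as_rotvec()
    print('t',round(s['clock'],2),'cm',np.round(d,2),'w',np.round(w,3),'grip',round(s['grip_width'],4),'F',np.round(s['force'],1),'pos',np.round(s['position'],4))
E
python3 -m handwheel '[{"wz":0.17,"claw":50},{"wz":0.17},{"wz":0.17},{"wz":0.17},{"wz":0.17},{"wz":0.17}]' 40
python3 -m handwheel '[{"dx":-4,"dy":1.5},{"dx":-5,"dy":2},{"dx":-5,"dy":2},{"dx":-5,"dy":2},{"dx":-5,"dy":2},{"dx":-5,"dy":2},{"dx":-5,"dy":2},{"dx":-5,"dy":2}]'
python3 -c "
from h import *
togo(.4614,-.164,.24,1.646)"
```

```text
t 0.75 cm [-48.75 -57.89  -0.87] w [-0.    0.    1.06] grip 0.0858 F [-0.7  0.4  0.8] pos [0.2638 0.5666 0.2313]schema error: expected keys dx, dy, dz, wx, wy, wz, claw
schema error: expected keys dx, dy, dz, wx, wy, wz, claw
```

```bash
python3 -m handwheel '[{"dx":0,"dy":0,"dz":0,"wx":0,"wy":0,"wz":0.17,"claw":50},{"dx":0,"dy":0,"dz":0,"wx":0,"wy":0,"wz":0.18,"claw":50},{"dx":0,"dy":0,"dz":0,"wx":0,"wy":0,"wz":0.18,"claw":50},{"dx":0,"dy":0,"dz":0,"wx":0,"wy":0,"wz":0.18,"claw":50},{"dx":0,"dy":0,"dz":0,"wx":0,"wy":0,"wz":0.18,"claw":50},{"dx":0,"dy":0,"dz":0,"wx":0,"wy":0,"wz":0.17,"claw":50}]' 40
python3 -m handwheel '[{"dx":-4,"dy":2,"dz":0,"wx":0,"wy":0,"wz":0,"claw":50},{"dx":-5,"dy":2,"dz":0,"wx":0,"wy":0,"wz":0,"claw":50},{"dx":-5,"dy":2,"dz":0,"wx":0,"wy":0,"wz":0,"claw":50},{"dx":-5,"dy":2,"dz":0,"wx":0,"wy":0,"wz":0,"claw":50},{"dx":-5,"dy":2,"dz":0,"wx":0,"wy":0,"wz":0,"claw":50},{"dx":-5,"dy":2,"dz":0,"wx":0,"wy":0,"wz":0,"claw":50},{"dx":-5,"dy":2,"dz":0,"wx":0,"wy":0,"wz":0,"claw":50},{"dx":-5,"dy":2,"dz":0,"wx":0,"wy":0,"wz":0,"claw":50}]'
python3 -c "
from h import *
togo(.4614,-.164,.24,1.646)"
```

```text
clock: 1.5
position: [0.2638, 0.5666, 0.2313]
tool_rot: [-3.142, -0.0, 1.64]
force: [-0.4, 0.0, 1.0]
grip_width: 0.0423
finger_force: 0.0
clock: 2.5
position: [0.4533, 0.1881, 0.2316]
tool_rot: [3.141, -0.0, 1.646]
force: [1.5, 1.7, 1.4]
grip_width: 0.0428
finger_force: 0.0
t 2.5 cm [-35.18  -1.83  -0.86] w [ 0.001 -0.    -0.   ] grip 0.0428 F [1.5 1.7 1.4] pos [0.4533 0.1881 0.2316]
```

```bash
python3 -m handwheel '[{"dx":-5,"dy":-0.3,"dz":0,"wx":0,"wy":0,"wz":0,"claw":50},{"dx":-5,"dy":-0.3,"dz":0,"wx":0,"wy":0,"wz":0,"claw":50},{"dx":-5,"dy":-0.3,"dz":0,"wx":0,"wy":0,"wz":0,"claw":50},{"dx":-5,"dy":-0.3,"dz":0,"wx":0,"wy":0,"wz":0,"claw":50},{"dx":-5,"dy":-0.3,"dz":0,"wx":0,"wy":0,"wz":0,"claw":50},{"dx":-5,"dy":-0.3,"dz":0,"wx":0,"wy":0,"wz":0,"claw":50},{"dx":-5,"dy":0,"dz":0,"wx":0,"wy":0,"wz":0,"claw":50},{"dx":0,"dy":0,"dz":0,"wx":0,"wy":0,"wz":0,"claw":50}]'
python3 -c "
from h import *
togo(.4614,-.164,.24,1.646)
g=grab('wrist','w1')
for n in ('white','blue'):
  for m in optics.masks_of('frame_%s_mid'%n,'wrist'):
    b=cv2.minAreaRect(np.argwhere(m['region'])[:,::-1].astype(np.float32)); print(n,m['p'],m['rect'],b)
# predicted top corners of white and blue
for X in ((.4614,-.1644),(.5246,-.1617)):
  c,s=np.cos(.075),np.sin(.075)
  print([np.round(proj(g,[X[0]+c*a-s*b,X[1]+s*a+c*b,.128])).tolist() for a,b in((.009,.045),(.009,-.045),(-.009,-.045),(-.009,.045))])
"
```

```text
clock: 3.5
position: [0.4605, -0.1642, 0.2315]
tool_rot: [3.141, 0.001, 1.641]
force: [-0.5, 0.5, 0.4]
grip_width: 0.0431
finger_force: 0.0
t 3.5 cm [ 0.02  0.09 -0.85] w [ 0.     0.001 -0.005] grip 0.0431 F [-0.5  0.5  0.4] pos [ 0.4605 -0.1642  0.2315]
white 0.72 [306.9, 131.7, 25.4, 111.1] ((317.5, 188.0), (108.0, 21.0), 90.0)
[[329.0, 143.0], [329.0, 244.0], [309.0, 244.0], [307.0, 143.0]]
[[405.0, 145.0], [398.0, 245.0], [378.0, 245.0], [384.0, 146.0]]
```

View pics/w1.png

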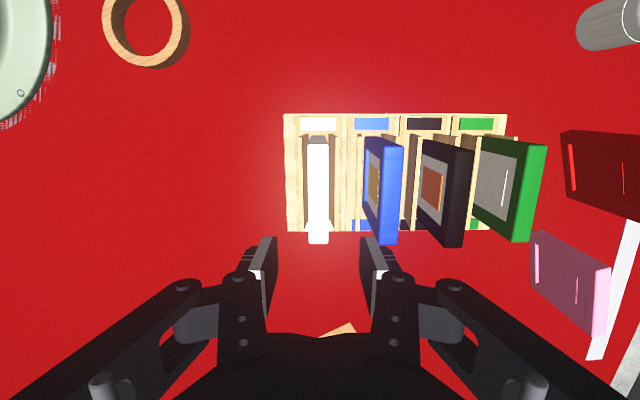

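The wrist view shows the white frame's top edge at columns 307–329, ending near row 243, which agrees with my prediction to about 1 px. Blue, black and green follow at about 390, 450 and 530. The pink and red look-alikes stand apart at the far right. Descending to grasp.

```bash
python3 -m handwheel '[{"dx":0,"dy":0.1,"dz":4,"wx":0,"wy":0,"wz":0,"claw":50},{"dx":0,"dy":0,"dz":4,"wx":0,"wy":0,"wz":0,"claw":50},{"dx":0,"dy":0,"dz":3,"wx":0,"wy":0,"wz":0,"claw":50},{"dx":0,"dy":0,"dz":2,"wx":0,"wy":0,"wz":0,"claw":50},{"dx":0,"dy":0,"dz":1.6,"wx":0,"wy":0,"wz":0,"claw":50},{"dx":0,"dy":0,"dz":0,"wx":0,"wy":0,"wz":0,"claw":50}]'
python3 -m handwheel '[{"dx":0,"dy":0,"dz":0,"wx":0,"wy":0,"wz":0,"claw":0},{"dx":0,"dy":0,"dz":0,"wx":0,"wy":0,"wz":0,"claw":0},{"dx":0,"dy":0,"dz":0,"wx":0,"wy":0,"wz":0,"claw":0},{"dx":0,"dy":0,"dz":0,"wx":0,"wy":0,"wz":0,"claw":0},{"dx":0,"dy":0,"dz":0,"wx":0,"wy":0,"wz":0,"claw":0}]' 40
python3 -c "
from h import *
togo(.4614,-.164,.085,1.646)"
```

```text
clock: 4.4
position: [0.4616, -0.1599, 0.0847]
tool_rot: [-3.14, -0.001, 1.647]
force: [0.6, 0.5, -0.5]
grip_width: 0.0428
finger_force: 0.0
clock: 5.03
position: [0.4623, -0.1606, 0.086]
tool_rot: [3.14, 0.0, 1.646]
force: [-1.2, 1.7, 8.2]
grip_width: 0.0179
finger_force: 43.3
t 5.03 cm [-0.33 -0.11  0.1 ] w [ 0.001  0.    -0.   ] grip 0.0179 F [-1.2  1.7  8.2] pos [ 0.4623 -0.1606  0.086 ]
```

```bash
python3 -m handwheel '[{"dx":0,"dy":0,"dz":-1,"wx":0,"wy":0,"wz":0,"claw":0},{"dx":0,"dy":0,"dz":-2.5,"wx":0,"wy":0,"wz":0,"claw":0},{"dx":0,"dy":0,"dz":-4,"wx":0,"wy":0,"wz":0,"claw":0},{"dx":0,"dy":0,"dz":-4,"wx":0,"wy":0,"wz":0,"claw":0},{"dx":0,"dy":0,"dz":-3,"wx":0,"wy":0,"wz":0,"claw":0},{"dx":0,"dy":0,"dz":0,"wx":0,"wy":0,"wz":0.1,"claw":0},{"dx":0,"dy":0,"dz":0,"wx":0,"wy":0,"wz":0.1,"claw":0},{"dx":0,"dy":0,"dz":0,"wx":0,"wy":0,"wz":0,"claw":0}]'
python3 -c "
from h import *
togo(.6586,.165,.23,1.444)"
```

```text
clock: 6.02
position: [0.4617, -0.1606, 0.2308]
tool_rot: [3.141, 0.0, 1.446]
force: [-0.6, 0.1, -2.4]
grip_width: 0.0175
finger_force: 42.0
t 6.03 cm [34.75 15.49  0.08] w [0.    0.    0.002] grip 0.0175 F [-0.6  0.1 -2.4] pos [ 0.4617 -0.1606  0.2308]
```

```bash
python3 -m handwheel '[{"dx":3,"dy":1.5,"dz":0,"wx":0,"wy":0,"wz":0,"claw":0},{"dx":5,"dy":2.2,"dz":0,"wx":0,"wy":0,"wz":0,"claw":0},{"dx":5,"dy":2.2,"dz":0,"wx":0,"wy":0,"wz":0,"claw":0},{"dx":5,"dy":2.2,"dz":0,"wx":0,"wy":0,"wz":0,"claw":0},{"dx":5,"dy":2.2,"dz":0,"wx":0,"wy":0,"wz":0,"claw":0},{"dx":5,"dy":2.2,"dz":0,"wx":0,"wy":0,"wz":0,"claw":0},{"dx":4,"dy":2,"dz":0,"wx":0,"wy":0,"wz":0,"claw":0},{"dx":2.7,"dy":1,"dz":0,"wx":0,"wy":0,"wz":0,"claw":0}]'
python3 -m handwheel '[{"dx":0,"dy":0,"dz":4,"wx":0,"wy":0,"wz":0,"claw":0},{"dx":0,"dy":0,"dz":0,"wx":0,"wy":0,"wz":0,"claw":0},{"dx":0,"dy":0,"dz":0,"wx":0,"wy":0,"wz":0,"claw":0}]'
cat > bp.py <<'E'
from h import *
import sys
togo(*map(float,sys.argv[2:6]))
g=grab('wrist',sys.argv[1])
q=np.array([.5664,.1739,-.1272]); c,s=np.cos(q[2]),np.sin(q[2])
def W(x,y,z): return [q[0]+c*x-s*y,q[1]+s*x+c*y,z]
for x in(-.093,-.031,.031,.093):
  for dx,z in((-.017,.068),(.017,.068)): print(x,dx,*[np.round(proj(g,W(x+dx,y,z))).astype(int).tolist() for y in(.052,-.052)])
im=g['frame'].copy()
for x in(-.093,-.031,.031,.093):
  P=[proj(g,W(x+a,b,.068)) for a,b in((.017,.052),(.017,-.052),(-.017,-.052),(-.017,.052))]
  cv2.polylines(im,[np.round(P).astype(np.int32)],True,(0,255,0),1)
P=[proj(g,W(a,b,.018)) for a,b in((.135,.075),(.135,-.075),(-.135,-.075),(-.135,.075))]
cv2.polylines(im,[np.round(P).astype(np.int32)],True,(255,255,0),1)
cv2.imwrite('pics/'+sys.argv[1]+'.png',im)
E
python3 bp.py w2 .6586 .165 .0865 1.444
```

```text
clock: 7.02
position: [0.6594, 0.1664, 0.23]
tool_rot: [-3.141, 0.0, 1.45]
force: [0.8, -0.7, -2.6]
grip_width: 0.0174
finger_force: 42.0
clock: 7.4
position: [0.6593, 0.1638, 0.1917]
tool_rot: [3.141, -0.0, 1.446]
force: [0.4, -0.1, -2.3]
grip_width: 0.0176
finger_force: 41.8
t 7.4 cm [ 0.11 -0.1  10.52] w [ 0.001 -0.     0.002] grip 0.0176 F [ 0.4 -0.1 -2.3] pos [0.6593 0.1638 0.1917]
-0.093 -0.017 [93, 136] [114, 242]
-0.093 0.017 [129, 136] [147, 242]
-0.031 -0.017 [159, 136] [174, 243]
-0.031 0.017 [197, 135] [208, 243]
0.031 -0.017 [228, 135] [236, 243]
0.031 0.017 [266, 135] [271, 243]
0.093 -0.017 [297, 135] [299, 243]
0.093 0.017 [336, 135] [334, 243]
```

View pics/w2.png

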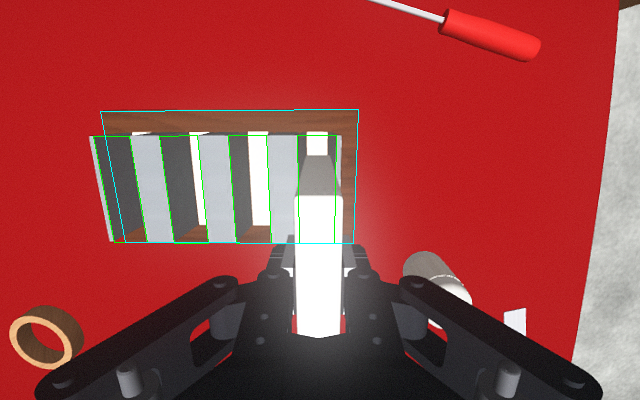

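The overlay of my rack model matches the fins to within about 1 px. The white frame hangs at column 318, directly over bay 4 (297–336). Its +y end is at row 193.

```bash
python3 - <<'E'
from h import *
g=grab('wrist'); p=monitor.observe()['position']
X=at_z(g,318,193,p[2]+.042); print(X, 'end offset along tool x', (X-p)[:2]@[np.cos(1.446),np.sin(1.446)])
E
python3 -m handwheel '[{"dx":0,"dy":-0.1,"dz":4,"wx":0,"wy":0,"wz":0,"claw":0},{"dx":0.1,"dy":0,"dz":3,"wx":0,"wy":0,"wz":0,"claw":0},{"dx":0,"dy":0,"dz":1.5,"wx":0,"wy":0,"wz":0,"claw":0},{"dx":0,"dy":0,"dz":1,"wx":0,"wy":0,"wz":0,"claw":0},{"dx":0,"dy":0,"dz":0,"wx":0,"wy":0,"wz":0,"claw":0}]'
python3 -c "
from h import *
togo(.6586,.165,.0865,1.444)"
```

```text
[0.6653325  0.20522858 0.23402406] end offset along tool x 0.04168374551532771
clock: 8.12
position: [0.6583, 0.1654, 0.0957]
tool_rot: [3.141, -0.0, 1.446]
force: [-0.6, 0.5, -1.7]
grip_width: 0.0175
finger_force: 41.9
t 8.12 cm [-0.03  0.04  0.92] w [ 0.    -0.     0.002] grip 0.0175 F [-0.6  0.5 -1.7] pos [0.6583 0.1654 0.0957]
```

```bash
python3 -m handwheel '[{"dx":0,"dy":0,"dz":0.5,"wx":0,"wy":0,"wz":0,"claw":0},{"dx":0,"dy":0,"dz":0.4,"wx":0,"wy":0,"wz":0,"claw":0},{"dx":0,"dy":0,"dz":0,"wx":0,"wy":0,"wz":0,"claw":0},{"dx":0,"dy":0,"dz":0,"wx":0,"wy":0,"wz":0,"claw":0}]'
python3 -m handwheel '[{"dx":0,"dy":0,"dz":0.1,"wx":0,"wy":0,"wz":0,"claw":0},{"dx":0,"dy":0,"dz":0,"wx":0,"wy":0,"wz":0,"claw":0}]'
```

```text
clock: 8.62
position: [0.6581, 0.1654, 0.0864]
tool_rot: [3.141, 0.0, 1.446]
force: [-0.3, -0.6, -1.6]
grip_width: 0.0176
finger_force: 41.9
clock: 8.88
position: [0.6582, 0.1655, 0.0861]
tool_rot: [3.141, -0.0, 1.446]
force: [-2.9, 0.1, 8.6]
grip_width: 0.0176
finger_force: 43.5
```

```bash
python3 -m handwheel '[{"dx":0,"dy":0,"dz":0,"wx":0,"wy":0,"wz":0,"claw":50},{"dx":0,"dy":0,"dz":0,"wx":0,"wy":0,"wz":0,"claw":50},{"dx":0,"dy":0,"dz":0,"wx":0,"wy":0,"wz":0,"claw":50},{"dx":0,"dy":0,"dz":-2,"wx":0,"wy":0,"wz":0,"claw":50},{"dx":0,"dy":0,"dz":-4,"wx":0,"wy":0,"wz":0,"claw":50},{"dx":0,"dy":0,"dz":-5,"wx":0,"wy":0,"wz":0,"claw":50},{"dx":0,"dy":0,"dz":-3.5,"wx":0,"wy":0,"wz":-0.1,"claw":50},{"dx":0,"dy":0,"dz":0,"wx":0,"wy":0,"wz":-0.1,"claw":50}]'
python3 -m handwheel '[{"dx":-3,"dy":-1.5,"dz":0,"wx":0,"wy":0,"wz":0,"claw":50},{"dx":-5,"dy":-2.5,"dz":0,"wx":0,"wy":0,"wz":0,"claw":50},{"dx":-5,"dy":-2.5,"dz":0,"wx":0,"wy":0,"wz":0,"claw":50},{"dx":-5,"dy":-2.5,"dz":0,"wx":0,"wy":0,"wz":0,"claw":50},{"dx":-5,"dy":-2.5,"dz":0,"wx":0,"wy":0,"wz":0,"claw":50},{"dx":-5,"dy":-2.5,"dz":0,"wx":0,"wy":0,"wz":0,"claw":50},{"dx":-3.4,"dy":-1.8,"dz":0,"wx":0,"wy":0,"wz":0,"claw":50},{"dx":0,"dy":0,"dz":0,"wx":0,"wy":0,"wz":0,"claw":50}]'
python3 - <<'E'
from h import *
togo(.5246,-.160,.085,1.646)
g=grab('wrist','w3'); t=grab('top')
w=np.hstack([g['frame'][100:260,250:600],cv2.resize(t['frame'][160:300,190:350],None,fx=160/140,fy=160/140)]); cv2.imwrite('pics/w3.png',w)
c,s=np.cos(.075),np.sin(.075)
for X in ((.5246,-.1617),(.5843,-.1574)):
  print([np.round(proj(g,[X[0]+c*a-s*b,X[1]+s*a+c*b,.128])-[250,100]).tolist() for a,b in((.009,.045),(.009,-.045),(-.009,-.045),(-.009,.045))])
E
```

```text
clock: 9.88
position: [0.6594, 0.1654, 0.235]
tool_rot: [3.136, -0.001, 1.649]
force: [-0.5, 0.5, -1.0]
grip_width: 0.0428
finger_force: 0.0
clock: 10.88
position: [0.5229, -0.1627, 0.2319]
tool_rot: [3.14, 0.001, 1.641]
force: [0.2, 0.4, -0.9]
grip_width: 0.0427
finger_force: 0.0
t 10.88 cm [ 0.27  0.17 14.69] w [ 0.001  0.001 -0.005] grip 0.0427 F [ 0.2  0.4 -0.9] pos [ 0.5229 -0.1627  0.2319]
[[80.0, 42.0], [79.0, 142.0], [60.0, 142.0], [58.0, 42.0]]
[[152.0, 42.0], [145.0, 142.0], [125.0, 142.0], [131.0, 42.0]]
```

View pics/w3.png

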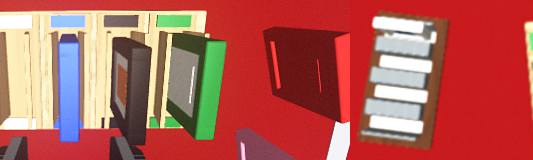

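The wrist crop shows blue at columns 59–79 with its top ending at row 142, as predicted. In the top view, white stands in bay 4.

```bash
python3 -m handwheel '[{"dx":0,"dy":0.1,"dz":4,"wx":0,"wy":0,"wz":0,"claw":50},{"dx":0,"dy":0,"dz":4,"wx":0,"wy":0,"wz":0,"claw":50},{"dx":0,"dy":0,"dz":3,"wx":0,"wy":0,"wz":0,"claw":50},{"dx":0,"dy":0,"dz":2,"wx":0,"wy":0,"wz":0,"claw":50},{"dx":0,"dy":0,"dz":1.6,"wx":0,"wy":0,"wz":0,"claw":50},{"dx":0,"dy":0,"dz":0,"wx":0,"wy":0,"wz":0,"claw":50}]'
python3 -m handwheel '[{"dx":0,"dy":0,"dz":0,"wx":0,"wy":0,"wz":0,"claw":0},{"dx":0,"dy":0,"dz":0,"wx":0,"wy":0,"wz":0,"claw":0},{"dx":0,"dy":0,"dz":0,"wx":0,"wy":0,"wz":0,"claw":0},{"dx":0,"dy":0,"dz":0,"wx":0,"wy":0,"wz":0,"claw":0},{"dx":0,"dy":0,"dz":0,"wx":0,"wy":0,"wz":0,"claw":0}]' 40
```

```text
clock: 11.72
position: [0.525, -0.1588, 0.0838]
tool_rot: [-3.14, -0.0, 1.647]
force: [0.5, -0.0, 0.0]
grip_width: 0.0426
finger_force: 0.0
clock: 12.35
position: [0.5254, -0.1595, 0.0851]
tool_rot: [3.141, 0.0, 1.646]
force: [-1.0, 0.4, 7.5]
grip_width: 0.0176
finger_force: 44.1
```

```bash
python3 -m handwheel '[{"dx":0,"dy":0,"dz":-1,"wx":0,"wy":0,"wz":0,"claw":0},{"dx":0,"dy":0,"dz":-2.5,"wx":0,"wy":0,"wz":0,"claw":0},{"dx":0,"dy":0,"dz":-4,"wx":0,"wy":0,"wz":0,"claw":0},{"dx":0,"dy":0,"dz":-4,"wx":0,"wy":0,"wz":0,"claw":0},{"dx":0,"dy":0,"dz":-3,"wx":0,"wy":0,"wz":0,"claw":0},{"dx":0,"dy":0,"dz":0,"wx":0,"wy":0,"wz":0.1,"claw":0},{"dx":0,"dy":0,"dz":0,"wx":0,"wy":0,"wz":0.1,"claw":0},{"dx":0,"dy":0,"dz":0,"wx":0,"wy":0,"wz":0,"claw":0}]'
python3 -c "
from h import *
togo(.5971,.172,.23,1.444)"
```

```text
clock: 13.35
position: [0.525, -0.1593, 0.2298]
tool_rot: [3.141, 0.0, 1.446]
force: [-0.0, 0.5, -1.6]
grip_width: 0.0176
finger_force: 42.9
t 13.35 cm [ 3.377e+01  3.040e+00 -2.000e-02] w [0.    0.    0.002] grip 0.0176 F [-0.   0.5 -1.6] pos [ 0.525  -0.1593  0.2298]
```

```bash
python3 -m handwheel '[{"dx":3,"dy":0.4,"dz":0,"wx":0,"wy":0,"wz":0,"claw":0},{"dx":5,"dy":0.4,"dz":0,"wx":0,"wy":0,"wz":0,"claw":0},{"dx":5,"dy":0.4,"dz":0,"wx":0,"wy":0,"wz":0,"claw":0},{"dx":5,"dy":0.4,"dz":0,"wx":0,"wy":0,"wz":0,"claw":0},{"dx":5,"dy":0.4,"dz":0,"wx":0,"wy":0,"wz":0,"claw":0},{"dx":5,"dy":0.4,"dz":0,"wx":0,"wy":0,"wz":0,"claw":0},{"dx":3.5,"dy":0.4,"dz":0,"wx":0,"wy":0,"wz":0,"claw":0},{"dx":2.3,"dy":0.2,"dz":0,"wx":0,"wy":0,"wz":0,"claw":0}]'
python3 -m handwheel '[{"dx":0,"dy":0,"dz":3,"wx":0,"wy":0,"wz":0,"claw":0},{"dx":0,"dy":0,"dz":1,"wx":0,"wy":0,"wz":0,"claw":0},{"dx":0,"dy":0,"dz":0,"wx":0,"wy":0,"wz":0,"claw":0}]'
python3 bp.py w4 .5971 .172 .0855 1.444 | head -1
```

```text
clock: 14.35
position: [0.597, 0.1738, 0.2293]
tool_rot: [-3.141, 0.0, 1.449]
force: [-0.4, -0.0, -2.5]
grip_width: 0.0178
finger_force: 42.9
clock: 14.72
position: [0.5968, 0.1713, 0.1892]
tool_rot: [-3.141, 0.001, 1.445]
force: [-0.3, -0.5, -2.2]
grip_width: 0.0173
finger_force: 42.7
t 14.72 cm [ 0.08  0.03 10.37] w [-0.001  0.001  0.001] grip 0.0173 F [-0.3 -0.5 -2.2] pos [0.5968 0.1713 0.1892]
```

View pics/w4.png

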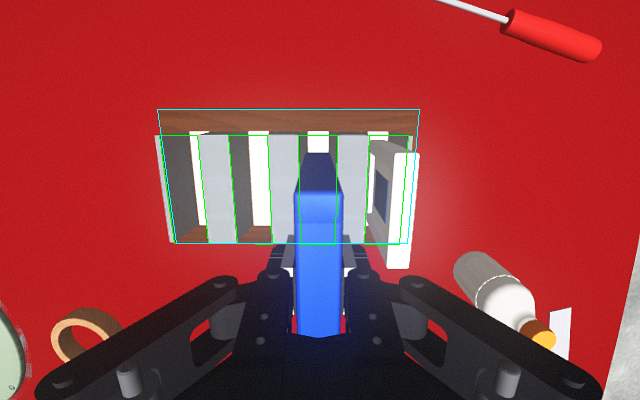

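Blue hangs at column 318, centred over bay 3 (299–336), with its end at row 192. White stands upright in bay 4, and the glue bottle is upright at (500,300). Lowering.

```bash
python3 -m handwheel '[{"dx":0.1,"dy":0,"dz":4,"wx":0,"wy":0,"wz":0,"claw":0},{"dx":0,"dy":0,"dz":3,"wx":0,"wy":0,"wz":0,"claw":0},{"dx":0,"dy":0,"dz":1.5,"wx":0,"wy":0,"wz":0,"claw":0},{"dx":0,"dy":0,"dz":1,"wx":0,"wy":0,"wz":0,"claw":0},{"dx":0,"dy":0,"dz":0.5,"wx":0,"wy":0,"wz":0,"claw":0},{"dx":0,"dy":0,"dz":0.3,"wx":0,"wy":0,"wz":0,"claw":0},{"dx":0,"dy":0,"dz":0,"wx":0,"wy":0,"wz":0,"claw":0},{"dx":0,"dy":0,"dz":0,"wx":0,"wy":0,"wz":0,"claw":0}]'
python3 -m handwheel '[{"dx":0,"dy":0,"dz":0.1,"wx":0,"wy":0,"wz":0,"claw":0},{"dx":0,"dy":0,"dz":0,"wx":0,"wy":0,"wz":0,"claw":0}]'
```

```text
clock: 15.78
position: [0.5973, 0.1732, 0.0867]
tool_rot: [3.141, -0.0, 1.446]
force: [-0.4, -0.1, -1.9]
grip_width: 0.0175
finger_force: 42.8
clock: 16.02
position: [0.597, 0.1732, 0.0853]
tool_rot: [-3.142, 0.0, 1.446]
force: [-0.9, -0.2, -1.8]
grip_width: 0.0177
finger_force: 42.8
```

```bash
python3 -m handwheel '[{"dx":0,"dy":0,"dz":0.1,"wx":0,"wy":0,"wz":0,"claw":0},{"dx":0,"dy":0,"dz":0,"wx":0,"wy":0,"wz":0,"claw":0}]'
python3 -m handwheel '[{"dx":0,"dy":0,"dz":0,"wx":0,"wy":0,"wz":0,"claw":50},{"dx":0,"dy":0,"dz":0,"wx":0,"wy":0,"wz":0,"claw":50},{"dx":0,"dy":0,"dz":0,"wx":0,"wy":0,"wz":0,"claw":50},{"dx":0,"dy":0,"dz":-2,"wx":0,"wy":0,"wz":0,"claw":50},{"dx":0,"dy":0,"dz":-4,"wx":0,"wy":0,"wz":0,"claw":50},{"dx":0,"dy":0,"dz":-5,"wx":0,"wy":0,"wz":0,"claw":50},{"dx":0,"dy":0,"dz":-3.5,"wx":0,"wy":0,"wz":-0.1,"claw":50},{"dx":0,"dy":0,"dz":0,"wx":0,"wy":0,"wz":-0.1,"claw":50}]'
python3 -m handwheel '[{"dx":-3,"dy":-0.5,"dz":0,"wx":0,"wy":0,"wz":0,"claw":50},{"dx":-5,"dy":-0.5,"dz":0,"wx":0,"wy":0,"wz":0,"claw":50},{"dx":-5,"dy":-0.5,"dz":0,"wx":0,"wy":0,"wz":0,"claw":50},{"dx":-5,"dy":-0.5,"dz":0,"wx":0,"wy":0,"wz":0,"claw":50},{"dx":-5,"dy":-0.5,"dz":0,"wx":0,"wy":0,"wz":0,"claw":50},{"dx":-5,"dy":-0.5,"dz":0,"wx":0,"wy":0,"wz":0,"claw":50},{"dx":-4.8,"dy":-0.5,"dz":0,"wx":0,"wy":0,"wz":0,"claw":50},{"dx":0,"dy":0,"dz":0,"wx":0,"wy":0,"wz":0,"claw":50}]'
python3 - <<'E'
from h import *
togo(.585,-.157,.085,1.646)
g=grab('wrist','w5'); t=grab('top')
w=np.hstack([g['frame'][100:260,250:600],cv2.resize(t['frame'][160:300,190:350],None,fx=160/140,fy=160/140)]); cv2.imwrite('pics/w5.png',w)
c,s=np.cos(.075),np.sin(.075)
for X in ((.585,-.1574),(.6459,-.1525)):
  print([np.round(proj(g,[X[0]+c*a-s*b,X[1]+s*a+c*b,.128])-[250,100]).tolist() for a,b in((.009,.045),(.009,-.045),(-.009,-.045),(-.009,.045))])
E
```

```text
clock: 16.27
position: [0.5972, 0.1732, 0.0851]
tool_rot: [3.141, -0.0, 1.446]
force: [-3.4, -0.8, 12.7]
grip_width: 0.0174
finger_force: 44.9
clock: 17.27
position: [0.5983, 0.1733, 0.2336]
tool_rot: [3.136, -0.001, 1.649]
force: [0.5, -0.9, -0.7]
grip_width: 0.0429
finger_force: 0.0
clock: 18.27
position: [0.5859, -0.161, 0.2308]
tool_rot: [3.141, 0.002, 1.64]
force: [-0.3, 0.2, 0.1]
grip_width: 0.0425
finger_force: 0.0
t 18.27 cm [ 0.43 -0.07 14.58] w [ 0.001  0.002 -0.006] grip 0.0425 F [-0.3  0.2  0.1] pos [ 0.5859 -0.161   0.2308]
[[77.0, 38.0], [77.0, 140.0], [57.0, 140.0], [55.0, 39.0]]
[[152.0, 38.0], [144.0, 139.0], [125.0, 139.0], [130.0, 38.0]]
```

View pics/w5.png

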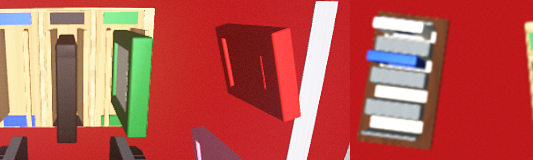

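Black is at columns 56–76 as predicted, with its far end about 3 px lower, so its y is about −0.160. Blue stands in bay 3. Descending.

```bash
python3 -m handwheel '[{"dx":0,"dy":0,"dz":4,"wx":0,"wy":0,"wz":0,"claw":50},{"dx":0,"dy":0,"dz":4,"wx":0,"wy":0,"wz":0,"claw":50},{"dx":0,"dy":0,"dz":3,"wx":0,"wy":0,"wz":0,"claw":50},{"dx":0,"dy":-0.1,"dz":2,"wx":0,"wy":0,"wz":0,"claw":50},{"dx":0,"dy":0,"dz":1.5,"wx":0,"wy":0,"wz":0,"claw":50},{"dx":0,"dy":0,"dz":0,"wx":0,"wy":0,"wz":0,"claw":50}]'
python3 -m handwheel '[{"dx":0,"dy":0,"dz":0,"wx":0,"wy":0,"wz":0,"claw":0},{"dx":0,"dy":0,"dz":0,"wx":0,"wy":0,"wz":0,"claw":0},{"dx":0,"dy":0,"dz":0,"wx":0,"wy":0,"wz":0,"claw":0},{"dx":0,"dy":0,"dz":0,"wx":0,"wy":0,"wz":0,"claw":0},{"dx":0,"dy":0,"dz":0,"wx":0,"wy":0,"wz":0,"claw":0}]' 40
python3 -m handwheel '[{"dx":0,"dy":0,"dz":-1,"wx":0,"wy":0,"wz":0,"claw":0},{"dx":0,"dy":0,"dz":-2.5,"wx":0,"wy":0,"wz":0,"claw":0},{"dx":0,"dy":0,"dz":-4,"wx":0,"wy":0,"wz":0,"claw":0},{"dx":0,"dy":0,"dz":-4,"wx":0,"wy":0,"wz":0,"claw":0},{"dx":0,"dy":0,"dz":-3,"wx":0,"wy":0,"wz":0,"claw":0},{"dx":0,"dy":0,"dz":0,"wx":0,"wy":0,"wz":0.1,"claw":0},{"dx":0,"dy":0,"dz":0,"wx":0,"wy":0,"wz":0.1,"claw":0},{"dx":0,"dy":0,"dz":0,"wx":0,"wy":0,"wz":0,"claw":0}]'
python3 -c "
from h import *
togo(.5357,.1808,.23,1.444)"
```

```text
clock: 19.12
position: [0.5856, -0.1558, 0.0839]
tool_rot: [-3.141, -0.0, 1.647]
force: [1.3, 0.1, 0.5]
grip_width: 0.0427
finger_force: 0.0
clock: 19.75
position: [0.5862, -0.1566, 0.0852]
tool_rot: [3.14, 0.0, 1.646]
force: [-0.8, 0.5, 7.3]
grip_width: 0.0168
finger_force: 43.2
clock: 20.75
position: [0.5856, -0.1565, 0.2298]
tool_rot: [3.141, 0.0, 1.446]
force: [0.1, -0.2, -2.1]
grip_width: 0.0179
finger_force: 42.1
t 20.75 cm [ 3.285e+01 -9.150e+00 -3.000e-02] w [0.    0.    0.002] grip 0.0179 F [ 0.1 -0.2 -2.1] pos [ 0.5856 -0.1565  0.2298]
```

```bash
python3 -m handwheel '[{"dx":3,"dy":-1,"dz":0,"wx":0,"wy":0,"wz":0,"claw":0},{"dx":5,"dy":-1.3,"dz":0,"wx":0,"wy":0,"wz":0,"claw":0},{"dx":5,"dy":-1.3,"dz":0,"wx":0,"wy":0,"wz":0,"claw":0},{"dx":5,"dy":-1.3,"dz":0,"wx":0,"wy":0,"wz":0,"claw":0},{"dx":5,"dy":-1.3,"dz":0,"wx":0,"wy":0,"wz":0,"claw":0},{"dx":5,"dy":-1.3,"dz":0,"wx":0,"wy":0,"wz":0,"claw":0},{"dx":3,"dy":-1,"dz":0,"wx":0,"wy":0,"wz":0,"claw":0},{"dx":1.9,"dy":-0.6,"dz":0,"wx":0,"wy":0,"wz":0,"claw":0}]'
python3 -m handwheel '[{"dx":0,"dy":0,"dz":3,"wx":0,"wy":0,"wz":0,"claw":0},{"dx":0,"dy":0,"dz":1,"wx":0,"wy":0,"wz":0,"claw":0},{"dx":0,"dy":0,"dz":0,"wx":0,"wy":0,"wz":0,"claw":0}]'
python3 bp.py w6 .5357 .1808 .0855 1.444 | head -1
```

```text
clock: 21.75
position: [0.536, 0.1826, 0.2295]
tool_rot: [-3.141, -0.0, 1.449]
force: [0.2, 0.1, -2.4]
grip_width: 0.0173
finger_force: 42.0
clock: 22.12
position: [0.5365, 0.1803, 0.1892]
tool_rot: [-3.141, 0.001, 1.445]
force: [-0.3, -0.1, -3.0]
grip_width: 0.0177
finger_force: 41.9
t 22.12 cm [ 0.05 -0.08 10.37] w [-0.001  0.001  0.001] grip 0.0177 F [-0.3 -0.1 -3. ] pos [0.5365 0.1803 0.1892]
```

View pics/w6.png

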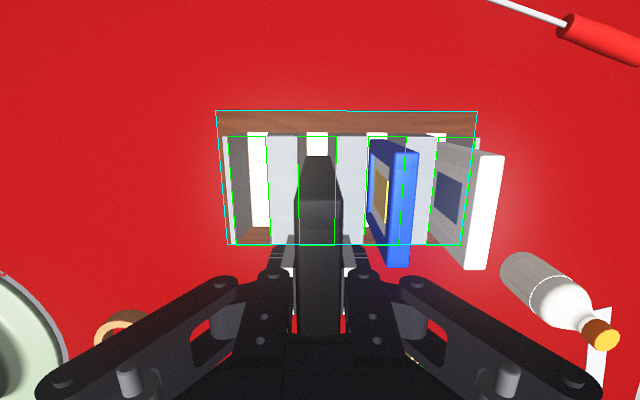

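Black hangs at column 318 over bay 2 (297–336), with its end at row ~197. Blue and white stand upright in bays 3 and 4. Lowering with a small shift of +0.2 cm along the frame's width.

```bash
python3 -m handwheel '[{"dx":0.2,"dy":-0.1,"dz":4,"wx":0,"wy":0,"wz":0,"claw":0},{"dx":0,"dy":0,"dz":3,"wx":0,"wy":0,"wz":0,"claw":0},{"dx":0,"dy":0,"dz":1.5,"wx":0,"wy":0,"wz":0,"claw":0},{"dx":0,"dy":0,"dz":1,"wx":0,"wy":0,"wz":0,"claw":0},{"dx":0,"dy":0,"dz":0.5,"wx":0,"wy":0,"wz":0,"claw":0},{"dx":0,"dy":0,"dz":0.3,"wx":0,"wy":0,"wz":0,"claw":0},{"dx":0,"dy":0,"dz":0.1,"wx":0,"wy":0,"wz":0,"claw":0},{"dx":0,"dy":0,"dz":0,"wx":0,"wy":0,"wz":0,"claw":0}]'
python3 -m handwheel '[{"dx":0,"dy":0,"dz":0.1,"wx":0,"wy":0,"wz":0,"claw":0},{"dx":0,"dy":0,"dz":0,"wx":0,"wy":0,"wz":0,"claw":0}]'
```

```text
clock: 23.18
position: [0.5358, 0.1834, 0.0856]
tool_rot: [3.141, -0.0, 1.446]
force: [-0.3, 0.3, -1.6]
grip_width: 0.0176
finger_force: 41.9
clock: 23.42
position: [0.536, 0.1834, 0.0851]
tool_rot: [3.141, -0.001, 1.446]
force: [-3.4, -0.1, 12.2]
grip_width: 0.0175
finger_force: 44.1
```

```bash
python3 -m handwheel '[{"dx":0,"dy":0,"dz":0,"wx":0,"wy":0,"wz":0,"claw":50},{"dx":0,"dy":0,"dz":0,"wx":0,"wy":0,"wz":0,"claw":50},{"dx":0,"dy":0,"dz":0,"wx":0,"wy":0,"wz":0,"claw":50},{"dx":0,"dy":0,"dz":-2,"wx":0,"wy":0,"wz":0,"claw":50},{"dx":0,"dy":0,"dz":-4,"wx":0,"wy":0,"wz":0,"claw":50},{"dx":0,"dy":0,"dz":-5,"wx":0,"wy":0,"wz":0,"claw":50},{"dx":0,"dy":0,"dz":-3.5,"wx":0,"wy":0,"wz":-0.1,"claw":50},{"dx":0,"dy":0,"dz":0,"wx":0,"wy":0,"wz":-0.1,"claw":50}]'
python3 -m handwheel '[{"dx":-3,"dy":0.8,"dz":0,"wx":0,"wy":0,"wz":0,"claw":50},{"dx":-5,"dy":1.3,"dz":0,"wx":0,"wy":0,"wz":0,"claw":50},{"dx":-5,"dy":1.3,"dz":0,"wx":0,"wy":0,"wz":0,"claw":50},{"dx":-5,"dy":1.3,"dz":0,"wx":0,"wy":0,"wz":0,"claw":50},{"dx":-5,"dy":1.3,"dz":0,"wx":0,"wy":0,"wz":0,"claw":50},{"dx":-5,"dy":1.3,"dz":0,"wx":0,"wy":0,"wz":0,"claw":50},{"dx":-4,"dy":0.8,"dz":0,"wx":0,"wy":0,"wz":0,"claw":50},{"dx":-2.2,"dy":0.4,"dz":0,"wx":0,"wy":0,"wz":0,"claw":50}]'
python3 -m handwheel '[{"dx":0,"dy":0,"dz":0,"wx":0,"wy":0,"wz":0,"claw":50},{"dx":0,"dy":0,"dz":0,"wx":0,"wy":0,"wz":0,"claw":50}]'
python3 - <<'E'
from h import *
togo(.6468,-.151,.085,1.646)
g=grab('wrist','w7'); t=grab('top')
w=np.hstack([g['frame'][100:260,250:600],cv2.resize(t['frame'][160:300,190:350],None,fx=160/140,fy=160/140)]); cv2.imwrite('pics/w7.png',w)
c,s=np.cos(.075),np.sin(.075)
for X in ((.6468,-.1525),):
  print([np.round(proj(g,[X[0]+c*a-s*b,X[1]+s*a+c*b,.128])-[250,100]).tolist() for a,b in((.009,.045),(.009,-.045),(-.009,-.045),(-.009,.045))])
E
```

```text
clock: 24.42
position: [0.5368, 0.1837, 0.2319]
tool_rot: [3.138, -0.002, 1.649]
force: [0.4, 0.1, -0.9]
grip_width: 0.0424
finger_force: 0.0
clock: 25.42
position: [0.6461, -0.1537, 0.2291]
tool_rot: [-3.141, 0.001, 1.644]
force: [-0.6, 1.3, -0.2]
grip_width: 0.0427
finger_force: 0.0
clock: 25.68
position: [0.6461, -0.1499, 0.2292]
tool_rot: [-3.141, -0.001, 1.647]
force: [1.0, 0.8, 0.4]
grip_width: 0.0425
finger_force: 0.0
t 25.68 cm [-0.13  0.06 14.42] w [-0.    -0.001  0.001] grip 0.0425 F [1.  0.8 0.4] pos [ 0.6461 -0.1499  0.2292]
[[79.0, 47.0], [78.0, 147.0], [58.0, 147.0], [57.0, 47.0]]
```

View pics/w7.png

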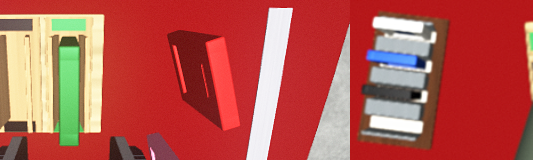

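Green is at columns 58–79, ending at row 146, as predicted. Black stands in bay 2. Grasping green.

```bash
python3 -m handwheel '[{"dx":0,"dy":0.1,"dz":4,"wx":0,"wy":0,"wz":0,"claw":50},{"dx":0,"dy":0,"dz":4,"wx":0,"wy":0,"wz":0,"claw":50},{"dx":0,"dy":0,"dz":3,"wx":0,"wy":0,"wz":0,"claw":50},{"dx":0,"dy":0,"dz":2,"wx":0,"wy":0,"wz":0,"claw":50},{"dx":0,"dy":0,"dz":1.4,"wx":0,"wy":0,"wz":0,"claw":50},{"dx":0,"dy":0,"dz":0,"wx":0,"wy":0,"wz":0,"claw":50}]'
python3 -m handwheel '[{"dx":0,"dy":0,"dz":0,"wx":0,"wy":0,"wz":0,"claw":0},{"dx":0,"dy":0,"dz":0,"wx":0,"wy":0,"wz":0,"claw":0},{"dx":0,"dy":0,"dz":0,"wx":0,"wy":0,"wz":0,"claw":0},{"dx":0,"dy":0,"dz":0,"wx":0,"wy":0,"wz":0,"claw":0},{"dx":0,"dy":0,"dz":0,"wx":0,"wy":0,"wz":0,"claw":0}]' 40
python3 -m handwheel '[{"dx":0,"dy":0,"dz":-1,"wx":0,"wy":0,"wz":0,"claw":0},{"dx":0,"dy":0,"dz":-2.5,"wx":0,"wy":0,"wz":0,"claw":0},{"dx":0,"dy":0,"dz":-4,"wx":0,"wy":0,"wz":0,"claw":0},{"dx":0,"dy":0,"dz":-4,"wx":0,"wy":0,"wz":0,"claw":0},{"dx":0,"dy":0,"dz":-3,"wx":0,"wy":0,"wz":0,"claw":0},{"dx":0,"dy":0,"dz":0,"wx":0,"wy":0,"wz":0.1,"claw":0},{"dx":0,"dy":0,"dz":0,"wx":0,"wy":0,"wz":0.1,"claw":0},{"dx":0,"dy":0,"dz":0,"wx":0,"wy":0,"wz":0,"claw":0}]'
python3 -c "
from h import *
togo(.4742,.188,.23,1.444)"
```

```text
clock: 26.52
position: [0.647, -0.1511, 0.085]
tool_rot: [-3.141, -0.0, 1.646]
force: [0.6, -0.2, 0.3]
grip_width: 0.0428
finger_force: 0.0
clock: 27.15
position: [0.6477, -0.1514, 0.0863]
tool_rot: [3.14, 0.0, 1.646]
force: [0.2, 0.5, 6.6]
grip_width: 0.0174
finger_force: 42.0
clock: 28.15
position: [0.647, -0.1512, 0.2308]
tool_rot: [3.141, 0.0, 1.446]
force: [-0.0, 0.1, -2.5]
grip_width: 0.0174
finger_force: 41.0
t 28.15 cm [ 31.51 -21.36   0.07] w [0.    0.    0.002] grip 0.0174 F [-0.   0.1 -2.5] pos [ 0.647  -0.1512  0.2308]
```

```bash
python3 -m handwheel '[{"dx":3,"dy":-2,"dz":0,"wx":0,"wy":0,"wz":0,"claw":0},{"dx":4.5,"dy":-3,"dz":0,"wx":0,"wy":0,"wz":0,"claw":0},{"dx":4.5,"dy":-3,"dz":0,"wx":0,"wy":0,"wz":0,"claw":0},{"dx":4.5,"dy":-3,"dz":0,"wx":0,"wy":0,"wz":0,"claw":0},{"dx":4.5,"dy":-3,"dz":0,"wx":0,"wy":0,"wz":0,"claw":0},{"dx":4.5,"dy":-3,"dz":0,"wx":0,"wy":0,"wz":0,"claw":0},{"dx":4,"dy":-3,"dz":0,"wx":0,"wy":0,"wz":0,"claw":0},{"dx":2,"dy":-1.4,"dz":0,"wx":0,"wy":0,"wz":0,"claw":0}]'
python3 -m handwheel '[{"dx":0,"dy":0,"dz":3,"wx":0,"wy":0,"wz":0,"claw":0},{"dx":0,"dy":0,"dz":1,"wx":0,"wy":0,"wz":0,"claw":0},{"dx":0,"dy":0,"dz":0,"wx":0,"wy":0,"wz":0,"claw":0}]'
python3 bp.py w8 .4742 .188 .0865 1.444 | head -1
```

```text
clock: 29.15
position: [0.4726, 0.1903, 0.2306]
tool_rot: [-3.141, -0.001, 1.451]
force: [0.4, -0.9, -0.7]
grip_width: 0.0176
finger_force: 41.0
clock: 29.52
position: [0.4741, 0.1874, 0.1903]
tool_rot: [-3.141, 0.001, 1.446]
force: [1.0, -0.4, -1.1]
grip_width: 0.0177
finger_force: 40.9
t 29.52 cm [7.000e-02 1.000e-02 1.038e+01] w [-0.001  0.001  0.002] grip 0.0177 F [ 1.  -0.4 -1.1] pos [0.4741 0.1874 0.1903]
```

View pics/w8.png

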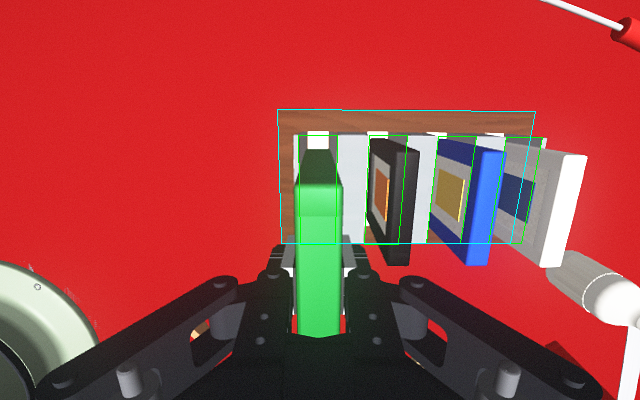

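Green hangs centred over bay 1 (296–337), with its end at row 183, so it is gripped about 4 mm farther along than white was. I'll correct by −0.3 cm while lowering.

```bash
python3 -m handwheel '[{"dx":-0.3,"dy":0,"dz":4,"wx":0,"wy":0,"wz":0,"claw":0},{"dx":0,"dy":0,"dz":3,"wx":0,"wy":0,"wz":0,"claw":0},{"dx":0,"dy":0,"dz":1.5,"wx":0,"wy":0,"wz":0,"claw":0},{"dx":0,"dy":0,"dz":1,"wx":0,"wy":0,"wz":0,"claw":0},{"dx":0,"dy":0,"dz":0.5,"wx":0,"wy":0,"wz":0,"claw":0},{"dx":0,"dy":0,"dz":0.3,"wx":0,"wy":0,"wz":0,"claw":0},{"dx":0,"dy":0,"dz":0.1,"wx":0,"wy":0,"wz":0,"claw":0},{"dx":0,"dy":0,"dz":0,"wx":0,"wy":0,"wz":0,"claw":0}]'
python3 -m handwheel '[{"dx":0,"dy":0,"dz":0.1,"wx":0,"wy":0,"wz":0,"claw":0},{"dx":0,"dy":0,"dz":0,"wx":0,"wy":0,"wz":0,"claw":0}]'
```

```text
clock: 30.58
position: [0.4738, 0.185, 0.0866]
tool_rot: [3.141, -0.0, 1.446]
force: [0.3, -0.5, -2.1]
grip_width: 0.0172
finger_force: 40.8
clock: 30.82
position: [0.474, 0.1851, 0.0863]
tool_rot: [3.141, -0.001, 1.446]
force: [-5.0, -1.7, 19.4]
grip_width: 0.0177
finger_force: 43.9
```

Seated. Releasing, lifting and backing away to look.

```bash
python3 -m handwheel '[{"dx":0,"dy":0,"dz":0,"wx":0,"wy":0,"wz":0,"claw":50},{"dx":0,"dy":0,"dz":0,"wx":0,"wy":0,"wz":0,"claw":50},{"dx":0,"dy":0,"dz":0,"wx":0,"wy":0,"wz":0,"claw":50},{"dx":0,"dy":0,"dz":-2,"wx":0,"wy":0,"wz":0,"claw":50},{"dx":0,"dy":0,"dz":-4,"wx":0,"wy":0,"wz":0,"claw":50},{"dx":0,"dy":0,"dz":-5,"wx":0,"wy":0,"wz":0,"claw":50},{"dx":0,"dy":0,"dz":-3.5,"wx":0,"wy":0,"wz":0,"claw":50},{"dx":0,"dy":0,"dz":0,"wx":0,"wy":0,"wz":0,"claw":50}]'
python3 -m handwheel '[{"dx":-4,"dy":0,"dz":0,"wx":0,"wy":0,"wz":0,"claw":50},{"dx":-5,"dy":0,"dz":0,"wx":0,"wy":0,"wz":0,"claw":50},{"dx":-5,"dy":0,"dz":0,"wx":0,"wy":0,"wz":0,"claw":50},{"dx":-5,"dy":0,"dz":0,"wx":0,"wy":0,"wz":0,"claw":50},{"dx":-5,"dy":0,"dz":0,"wx":0,"wy":0,"wz":0,"claw":50},{"dx":0,"dy":0,"dz":0,"wx":0,"wy":0,"wz":0,"claw":50},{"dx":0,"dy":0,"dz":0,"wx":0,"wy":0,"wz":0,"claw":50}]'
python3 - <<'E'
from h import *
q=np.array([.5664,.1739,-.1272]); c,s=np.cos(q[2]),np.sin(q[2])
out=[]
for n,(a,b,e,f) in dict(top=(165,295,190,300),scene=(130,290,360,500)).items():
    g=grab(n); im=cv2.resize(g['frame'],None,fx=3,fy=3,interpolation=cv2.INTER_CUBIC)
    for x in(-.093,-.031,.031,.093):
        P=[proj(g,[q[0]+c*(x+u)-s*v,q[1]+s*(x+u)+c*v,.128])*3+1 for u,v in((.009,.045),(.009,-.045),(-.009,-.045),(-.009,.045))]
        cv2.polylines(im,[np.round(P).astype(np.int32)],True,(255,0,255),1)
    im=im[a*3:b*3,e*3:f*3]; out.append(cv2.copyMakeBorder(im,0,500-len(im),0,0,cv2.BORDER_CONSTANT))
cv2.imwrite('pics/fin.png',np.hstack(out))
for m in optics.masks_of('glue_mid','top'): print(m['p'],m['rect'])
optics.grab_frame('top')
for m in optics.masks_of('glue_mid','top')[:1]: print(m['p'],m['rect'])
E
```

```text
clock: 31.82
position: [0.4747, 0.1854, 0.2325]
tool_rot: [3.139, -0.003, 1.446]
force: [-0.0, -0.1, 0.1]
grip_width: 0.0422
finger_force: 0.0
clock: 32.7
position: [0.4436, -0.053, 0.2298]
tool_rot: [-3.141, 0.0, 1.446]
force: [0.5, 0.9, -0.3]
grip_width: 0.0426
finger_force: 0.0
0.62 [287.2, 119.7, 21.6, 32.2]
0.83 [284.6, 121.3, 20.8, 32.8]
```

View pics/fin.png

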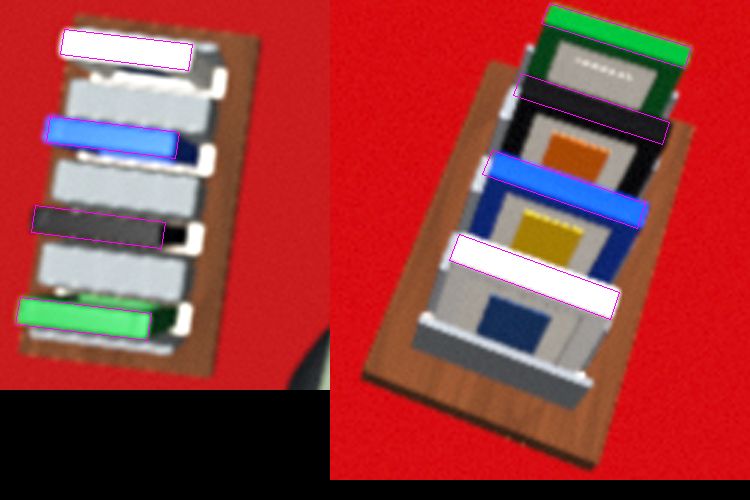

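In both cameras all four frame tops lie on the target outlines. From near to far they are green, black, blue and white, all upright. The glue bottle has not moved, and the arm is clear.

```bash
python3 -c "
from workcell import job_done
print(job_done())"
```

```text
the job is handed in; nothing more can be done
None
```

The job is handed in at about 33 s of the 117 s: the frames stand upright and seated in the delivery rack in reverse order (green, black, blue, white from near to far), each within a few millimetres of its bay's middle in the final pictures, and the glue bottle was not touched; the judge's verdict was not shown.

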